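# Release a battery pack from a sprung desk charger and stop it with the other finger

## Robot

A 6-joint arm with a two-finger parallel gripper is mounted at the origin on the work surface. World frame = base frame: x ahead of the robot, y to its left, z up, the work surface at z = 0. Lengths are in mm, angles in rad, forces in N, time in s.
With the tool pointing down it reaches from about 350 to 975 mm from the base axis. Payload 7.1 kg.
Tool frame: the origin (TCP) lies at the very end of the fingers, on their centre line; the grasp point (between the pads) lies 19 mm behind it; y points along the fingers, x is the direction in which the jaws open and shut, and the axes are right-handed (so a half turn about y gives the same grasp; the last joint's range is limited). The gripper opens to 88 mm and grips with 3 to 60 N. Pads are 20 mm wide; open, the fingers measure 115 mm over their backs; the gripper's body (75 mm by 178 mm) begins 61 mm behind the grasp point.
Start: joints at [1.295, 0.423, 1.63, -0, 1.089, -0.019], TCP at [158.71, 604.496, 222.675] pointing down, gripper open.
Joint ranges: [-3, 3], [-0.9, 2.11], [0.09, 2.58], [-1.31, 4.45], [0.11, 2.69], [-2.54, 2.54]. Speed limits (rad/s): [2.39, 2.39, 3.01, 3.14, 3.14, 3.14].

## Interface

Orientations are given as a rotation vector (axis times angle).
In Python, from workcell import ctrl gives the robot as it stands. The module is installed in compiled form; this text tells all that it offers.
- The arm moves only by the tool carry_out, never from a script. Its arguments are lists of equal length, an entry for each row: "delta_pos": the shift along the tool's x, y, z in cm, a list of three; "rotation": the turn, a rotation vector about the tool's x, y, z in rad, a list of three. In form: {"delta_pos": [[dx, dy, dz], ...], "rotation": [[wx, wy, wz], ...]}. A call has 1 to 12 rows; each row is the pose to reach, as a shift and turn from the pose commanded when the call began, along the tool's axes at that moment; what a row does not reach only later rows make up. A row lasts 1/12 s, in which the tool goes at most 41.7 mm and 7.16 degrees, less where a joint would pass 70% of its speed; a pose out of reach is approached as far as the arm can. A call with a gripper value outside its range is refused whole. "hand" is the closure in counts, from 0 (fully open) to 255 (shut), set as the call begins (left out, the last holds). The fingers move at their own pace and stop on an object; the grip force is fixed at half the most. Time passes only in rows, so rows that repeat a pose let the fingers close. It gives the time, the measured TCP pose, the force and the opening at its end, in the units of the state.
- ctrl.get_obs(): the state, without advancing time (a new reading comes with each control period).
- ctrl.get_image(name): name is "scene" or "top" or "wrist"; returns the picture (384x512x3 uint8, red, green, blue); there is no depth.
- ctrl.camera_info(name): a dict with "fov_y" (degrees; the focal length in pixels is half the picture's height over the tangent of half this angle, whatever the lens; pixels are square), "cx", "cy" (the principal point, pixels), "k1" (the pictures are not rectified: a ray, as slopes to the right and down, at radius r is drawn at 1 + k1 r^2 times it, then the intrinsics apply), "R" (3x3) and "t" (3): a world point X has camera coordinates R X + t; the wrist camera has in their place "T_tool_cam" (4x4, takes a point from camera to tool coordinates, whose origin is the TCP and whose axes are the tool frame's). Camera axes: x right, y down, z forward; pixel columns grow to the right and rows downward; lengths in mm; the calibration is good to about 2 mm. A picture is of the moment at which its call begins: read the wrist's pose just before it. camera_info takes no time and is no camera call.
- ctrl.close_job(): hands the job in, once; it reports no verdict.
The state is a dict: "t": time; "qpos": joint angles; "qvel": joint speeds; "joint_torque": joint torques, N m; "ee_pos": TCP position; "orientation": TCP orientation; "ft_force": force on the tool from outside, world axes, zero at the start; "moment": the same for the moment, N m; "width": finger opening in mm.
Only numpy, scipy, OpenCV 4.12 (cv2) and the standard library are available. Lean on these libraries where they do the work, as an engineer would, in place of code of your own. Each camera call takes 0.05 s, during which the arm holds its last target.

## Task

Release the thicker of the two battery packs in the desk charger: press its latch button down with one finger and, as the spring pops the pack out, stop it with the other finger so that it does not slide away down the ramp. Finish while still holding it like that, latch button down under one finger and the pack resting against the other, 1 to 4 cm out of its place and lying flat in its bay on the ramp. Do not grip or lift the pack, and leave the thinner pack latched and everything else on the table where it is.

Things in the scene. Friction and masses are not known exactly. Their poses are not given: they have to be found in the camera images.
- charger: Two-bay desk charger for hand-terminal batteries: dark wedge-shaped case 148 mm deep (x), 168 mm wide (y), about 80 mm high at its back, fixed. Its low front, the ramp's open lip 12 mm above the table, faces the robot, turned by up to 0.35 rad either way. Origin: centre of its underside; x points from the low front to the high back, y to its left side, z up.
- deck: The charger's flat sloping top, 20 degrees, falling to the front. Origin on its face, on the middle line, level with the upper faces of the latch teeth, 33 mm above the table; x straight up the slope, y to the charger's left, z square out of it. A pack lies in its place from x = 0 to 70 mm; the head with the spring plungers, 14 mm high, begins at 71 mm; the slippery ramp runs from 0 to the lip at -60 mm.
- ramp_left (a point): Point on the face of the left bay's ramp, on the bay's middle line, right beside the left button: x = -28 mm, y = +28.5 mm in the deck's frame and axes. The bay is 43 mm wide between ribs 6 mm high (middle rib 14 mm thick, outer rib 4 mm). The ramp is open: only a finger standing in it stops a pack.
- ramp_right (a point): The same for the right bay's ramp, beside the right button: x = -28 mm, y = -28.5 mm in the deck's frame.
- thick_pack: The thicker pack, light grey, 70 mm long (x, along the slope), 40 wide, 26 thick (12 in the last 8 mm at the head), 0.09 to 0.17 kg, in either bay. Origin: centre of its underside, in place at x = 35 mm of the deck. A plunger (1.7 N, 12 mm stroke) presses it down the slope on a latch tooth 4.5 mm high; with the tooth sunk it shoots out and slides off the lip within half a second unless stopped.
- thin_pack: The thinner pack, same colour, length and width, 12 mm thick, in the other bay; must stay latched. Origin: centre of its underside.
- latch_left (a joint): Travel of the left latch (m): 0 up, 0.007 fully down, pressed square into the deck against a spring (1.6 N to start, 4.4 N at the bottom) that lifts it again when let go. Button and tooth of the left bay are one piece: past about 0.005 the tooth is under the deck and that bay's pack is free. Let up while the pack lies over the tooth, it lifts the pack from below.
- latch_right (a joint): The same for the right latch and the right bay's pack.
- button_left (a point): Centre of the top of the left latch button, a mid-grey ribbed block 24 mm (along the slope) by 20 mm, outside the left bay beside its ramp: x = -28 mm, y = +69 mm in the deck's frame, 40.5 mm sideways from the bay's middle line. Its top is parallel to the deck, 10 mm out of it when up and 3 mm when fully down.
- button_right (a point): The same for the right latch button: x = -28 mm, y = -69 mm in the deck's frame.
- spare_pack: Loose bystander, a third pack, 70 x 40 x 12 mm, lying on the table on the charger's left. Origin: centre of its underside.
- terminal: Loose bystander, a black hand terminal 150 x 74 x 22 mm lying on the table on the charger's right. Origin: centre of its underside.
- spray_bottle: Loose bystander, clear trigger spray bottle with a yellow head, 62 mm across, 198 mm high, on the left. Origin: centre of its underside.
- swab_bundle: Loose bystander, bundle of paper-sleeved swabs 185 x 85 x 20 mm on the right. Origin: centre of its underside.
- tape_roll: Loose bystander, roll of clear tape lying flat, 96 mm across, 24 mm high, on the left. Origin: centre of its underside.
Things that resemble listed ones, but are neither listed nor needed, are in the scene too. Leave any blue look-alike of the thick_pack alone.

How it is judged (in metres and radians):
On the way, in this order (a step that is already met when the one before it is completed fails the run):
1. the latch of the thick pack is pressed down (((y of thick_pack in the frame of deck above 0 m and value of joint latch_left above 0.004 m) or (y of thick_pack in the frame of deck below 0 m and value of joint latch_right above 0.004 m))).
2. the popped pack is stopped by a finger on the ramp while the latch is still down (x of thick_pack in the frame of deck between -0.01 and 0.028 m and contact force between the fingers and thick_pack above 0.05 N and ((y of thick_pack in the frame of deck above 0 m and value of joint latch_left above 0.004 m) or (y of thick_pack in the frame of deck below 0 m and value of joint latch_right above 0.004 m)) and linear speed of thick_pack below 0.03 m/s), for 0.3 s.
At the end, for the whole second after the job is handed in: The thick pack is 7 to 45 mm out of its place, flat in its bay (within 4 mm and 0.08 rad of the deck), at rest (under 10 mm/s) and pushing on the fingers with over 0.05 N, its latch held down over 4 mm; the thin pack is within 4 mm of its place (x of thick_pack in the frame of deck between -0.01 and 0.028 m and contact force between the fingers and thick_pack above 0.05 N and ((y of thick_pack in the frame of deck above 0 m and value of joint latch_left above 0.004 m) or (y of thick_pack in the frame of deck below 0 m and value of joint latch_right above 0.004 m)) and linear speed of thick_pack below 0.01 m/s and z of thick_pack in the frame of deck between -0.004 and 0.004 m and angle between the z axis of thick_pack and the z axis of deck, either way round below 0.08 rad and z of thin_pack in the frame of deck below 0.004 m and x of thin_pack in the frame of deck above 0.031 m); the arm keeps its last pose, push and grip.
It fails at once if the thick pack is lifted off the deck by more than 8 mm (z of thick_pack in the frame of deck above 0.008 m).
It fails at once if the thick pack gets away (more than 45 mm out of its place) (x of thick_pack in the frame of deck below -0.01 m).
It fails at once if the thin pack is moved more than 5 mm, or lifted (x of thin_pack in the frame of deck below 0.03 m or z of thin_pack in the frame of deck above 0.006 m).
It fails at once if a bystander is moved more than 20 mm (distance of any of spare_pack, terminal, spray_bottle, swab_bundle, tape_roll from where it was at the start of the episode above 0.02 m).
It also fails if it takes over 35 s, if anything falls off the work surface, if the arm or the gripper's body presses on something with over 40 N, if the wrist force passes 120 N, or if a joint passes its speed limit or range.

## Working session

There is one attempt and no reset: what is moved stays moved. The work goes in short steps, Python scripts to look and compute and a tool call to move; the robot and the scene stay as the last step left them, time stands still between calls to the robot, and variables do not carry over. Pictures are saved under pics/ and viewed, and the job is handed in when it is done.

Besides the shell and the picture viewer there is one more tool, called after ">>>" in YAML: its name, and indented under it one key for each argument. carry_out: Moves the arm, as the interface text tells. Its arguments: {"type":"object","properties":{"delta_pos":{"type":"array","items":{"type":"array","items":{"type":"number"}}},"rotation":{"type":"array","items":{"type":"array","items":{"type":"number"}}},"hand":{"type":"number"}},"required":["delta_pos","rotation"]}

```bash
mkdir -p pics
python3 - <<'E'
from workcell import ctrl
import cv2,json
o=ctrl.get_obs();print(o)
for n in ["scene","top","wrist"]:
    im=ctrl.get_image(n);cv2.imwrite(f"pics/{n}0.png",im[:,:,::-1])
    print(n,ctrl.camera_info(n))
E
```

```text
{'t': 0.0, 'qpos': array([ 1.29498092e+00,  4.23805719e-01,  1.63071586e+00, -4.15535459e-05,
        1.08858883e+00, -1.90083725e-02]), 'qvel': array([-0.0006365 , -0.00108202,  0.00171047,  0.00102879, -0.00019699,
       -0.00086   ]), 'joint_torque': array([ 3.39542974e-03, -5.44635093e+01, -2.73667145e+01,  6.45583682e-02,
        2.29651260e-02, -8.86097519e-05]), 'ee_pos': array([158.58228312, 603.95860061, 221.9134665 ]), 'orientation': array([-1.32075314, -1.01711981,  1.01911569]), 'ft_force': array([-0.11667084, -0.59041309,  0.33238915]), 'moment': array([ 0.03150366,  0.01834791, -0.02827174]), 'width': 88.23413208888233}
scene {'fov_y': 50.944826720045754, 'cx': 258.1577364672002, 'cy': 186.98375492705193, 'k1': -0.08981491986958777, 'R': array([[-0.87947545,  0.47593059,  0.00360586],
       [ 0.3863211 ,  0.71826962, -0.57865772],
       [-0.2779909 , -0.50752224, -0.81556253]]), 't': array([ 505.01735484, -214.30072867, 1558.81340661])}
top {'fov_y': 55.29129702176286, 'cx': 255.81452800883127, 'cy': 193.7722537345198, 'k1': 0.03563909378982163, 'R': array([[-0.0293173 , -0.9995646 ,  0.00333219],
       [-0.99087907,  0.02862358, -0.131679  ],
       [ 0.13152629, -0.00716227, -0.99128681]]), 't': array([  53.24609925,  578.65253507, 1137.86441508])}
wrist {'fov_y': 63.21242462585462, 'cx': 259.33909287408295, 'cy': 199.42822179004753, 'k1': -0.08220578504861831, 'T_tool_cam': array([[ 9.99999261e-01, -3.75920198e-04,  1.15612303e-03,
        -6.77666310e-01],
       [-1.21467709e-03, -2.69877074e-01,  9.62894018e-01,
        -1.62273306e+02],
       [-4.99602108e-05, -9.62894711e-01, -2.69877331e-01,
         7.52541473e+01],
       [ 0.00000000e+00,  0.00000000e+00,  0.00000000e+00,
         1.00000000e+00]])}
```

View pics/scene0.png

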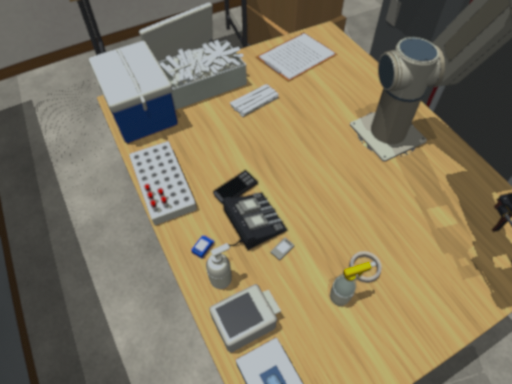

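View pics/top0.png

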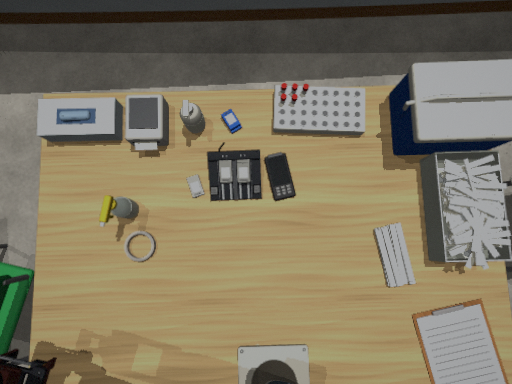

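View pics/wrist0.png

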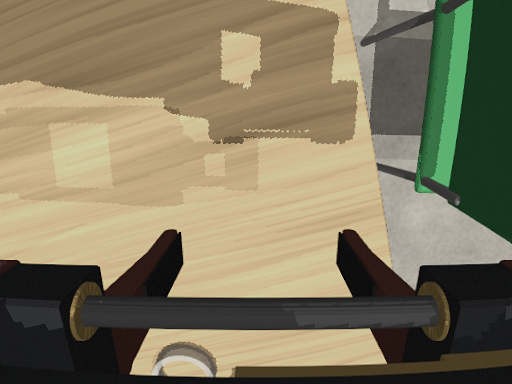

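The scene and top views show the charger at about (235,175) in the top view, its low front towards the robot. The spare pack is at (195,186) and the terminal at (280,177). The blue look-alike is at (231,121). Next I'll enlarge the charger.

Run:
```python
import cv2
a=cv2.imread("pics/top0.png")[140:212,180:305];b=cv2.imread("pics/scene0.png")[160:260,195:305]
cv2.imwrite("pics/c_top.png",cv2.resize(a,None,fx=6,fy=6,interpolation=cv2.INTER_CUBIC))
cv2.imwrite("pics/c_scene.png",cv2.resize(b,None,fx=6,fy=6,interpolation=cv2.INTER_CUBIC)[:600])
```

```text
(no output)
```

View pics/c_top.png

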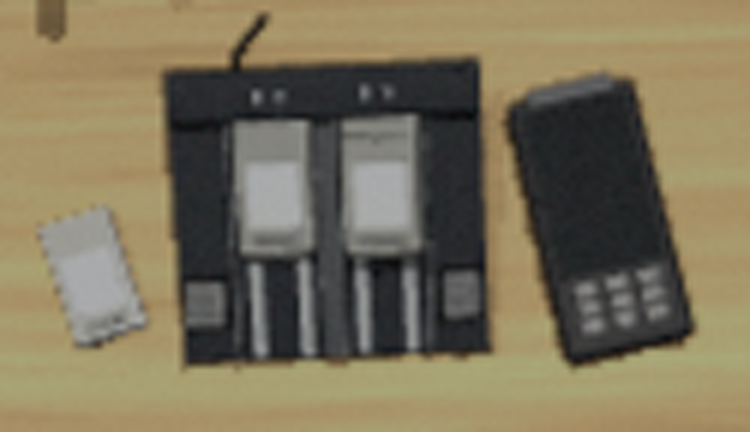

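View pics/c_scene.png

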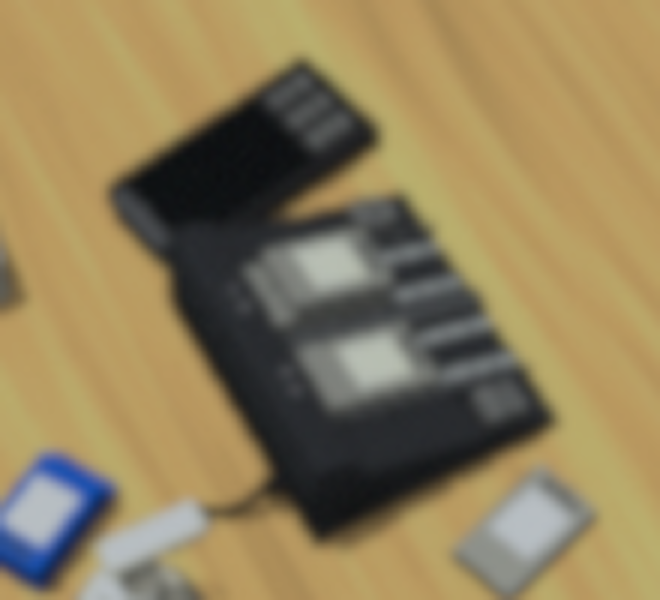

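```bash
cat > h.py <<'E'
import numpy as np, cv2
from scipy.spatial.transform import Rotation as Ro
from workcell import ctrl
def ray(name,uv,obs=None):
    c=ctrl.camera_info(name); f=192/np.tan(np.radians(c['fov_y']/2))
    d=(np.array(uv,float)-[c['cx'],c['cy']])/f
    s=d.copy()
    for _ in range(20): s=d/(1+c['k1']*(s@s))
    v=np.array([s[0],s[1],1.])
    if name=='wrist':
        T=c['T_tool_cam'];R=Ro.from_rotvec(obs['orientation']).as_matrix()
        return R@T[:3,3]+obs['ee_pos'], R@T[:3,:3]@v
    return -c['R'].T@c['t'], c['R'].T@v
def plane(name,uv,z,obs=None):
    o,d=ray(name,uv,obs); return o+d*(z-o[2])/d[2]
def proj(name,X,obs=None):
    c=ctrl.camera_info(name); f=192/np.tan(np.radians(c['fov_y']/2))
    if name=='wrist':
        T=c['T_tool_cam'];R=Ro.from_rotvec(obs['orientation']).as_matrix()
        p=T[:3,:3].T@(R.T@(np.array(X)-obs['ee_pos'])-T[:3,3])
    else: p=c['R']@X+c['t']
    s=p[:2]/p[2]; s=s*(1+c['k1']*(s@s)); return s*f+[c['cx'],c['cy']]
E
python3 - <<'E'
from h import *
o=ctrl.get_obs();print(Ro.from_rotvec(o['orientation']).as_matrix().round(3))
P=lambda x,y:((x+.5)/6-.5+180,(y+.5)/6-.5+140)
L=plane('top',P(206,303),32.8);R=plane('top',P(462,294),32.8);print(L,R,np.linalg.norm(L-R))
a=plane('top',P(185,365),12);b=plane('top',P(490,352),12);print(a,b,np.linalg.norm(a-b))
for X,Y in((L,R),(a,b)):
    d=X-Y; yaw=np.arctan2(-d[0],d[1]);print('yaw',yaw,(X+Y)/2)
E
```

```text
[[ 0.254 -0.    -0.967]
 [ 0.967 -0.001  0.254]
 [-0.001 -1.    -0.   ]]
[596.56664121 171.05042456  32.8       ] [597.49474855  33.37031662  32.8       ] 137.6832361190668
[565.81112924 185.20154308  12.        ] [568.12768284  18.83582784  12.        ] 166.3818428519292
yaw 0.006740939584978362 [597.03069488 102.21037059  32.8       ]
yaw 0.0139235653301245 [566.96940604 102.01868546  12.        ]
```

```bash
cat >> h.py <<'E'
def deck(yaw,org):
    y=np.array([-np.sin(yaw),np.cos(yaw),0]);h=np.array([np.cos(yaw),np.sin(yaw),0]);k=np.array([0,0,1.])
    c,s=np.cos(np.radians(20)),np.sin(np.radians(20))
    D=np.c_[c*h+s*k,y,-s*h+c*k]; return D,np.array(org,float)
def toolR(D): return np.c_[D[:,1],-D[:,2],-D[:,0]]
def delta(p0,R0,p1,R1):
    return (R0.T@(p1-p0)/10).round(3), Ro.from_matrix(R0.T@R1).as_rotvec().round(4)
E
python3 - <<'E'
from h import *
o=ctrl.get_obs();D,g=deck(0.01,(626.7,102.2,33))
p=g+D@[-30,0,130];print(p)
print(delta(np.array([158.71,604.496,222.675]),Ro.from_rotvec(o['orientation']).as_matrix(),p,toolR(D)))
print(plane('top',(123,208),60))
E
```

```text
[554.05023538 101.47347814 144.8994364 ]
(array([-38.6  ,   7.824, -51.015]), array([-0.3471, -0.2639, -0.0477]))
[544.32947844 451.25378726  60.        ]
```

>>> carry_out:
  delta_pos:
    - [-38.6, 0, -51]
    - [-38.6, 0, -51]
    - [-38.6, 0, -51]
    - [-38.6, 0, -51]
    - [-38.6, 0, -51]
    - [-38.6, 0, -51]
    - [-38.6, 0, -51]
    - [-38.6, 0, -51]
    - [-38.6, 0, -51]
    - [-38.6, 0, -51]
    - [-38.6, 4, -51]
    - [-38.6, 7.8, -51]
  rotation:
    - [-0.347, -0.264, -0.048]
    - [-0.347, -0.264, -0.048]
    - [-0.347, -0.264, -0.048]
    - [-0.347, -0.264, -0.048]
    - [-0.347, -0.264, -0.048]
    - [-0.347, -0.264, -0.048]
    - [-0.347, -0.264, -0.048]
    - [-0.347, -0.264, -0.048]
    - [-0.347, -0.264, -0.048]
    - [-0.347, -0.264, -0.048]
    - [-0.347, -0.264, -0.048]
    - [-0.347, -0.264, -0.048]
  hand: 0

```text
t: 1.15
ee_pos: [467.6, 212.8, 201.9]
orientation: [-1.456, -1.474, 1.024]
ft_force: [1.1, 0.4, 1.0]
width: 87.8
```

Run:
```python
from h import *
o=ctrl.get_obs();D,g=deck(0.01,(626.7,102.2,33))
p=g+D@[-30,0,130];print(o['t'],o['ee_pos'],o['qpos'].round(3))
print(delta(o['ee_pos'],Ro.from_rotvec(o['orientation']).as_matrix(),p,toolR(D)))
```

```text
1.15 [467.62263056 212.80148477 201.85592695] [ 0.501  0.178  2.101 -0.303  0.568 -0.848]
(array([-11.237,   8.261,  -6.046]), array([ 0.0041, -0.001 ,  0.003 ]))
```

>>> carry_out:
  delta_pos:
    - [-11.2, 8.2, -6]
    - [-11.2, 8.2, -6]
    - [-11.2, 8.2, -6]
    - [-11.2, 8.2, -6]
    - [-11.2, 8.2, -6]
    - [-11.2, 8.2, -6]
  rotation:
    - [0.004, -0.001, 0.003]
    - [0.004, -0.001, 0.003]
    - [0.004, -0.001, 0.003]
    - [0.004, -0.001, 0.003]
    - [0.004, -0.001, 0.003]
    - [0.004, -0.001, 0.003]
  hand: 168

```text
t: 1.65
ee_pos: [551.0, 101.6, 142.6]
orientation: [-1.455, -1.463, 1.033]
ft_force: [-0.7, 0.2, 0.5]
width: 51.5
```

Run:
```python
from h import *
o=ctrl.get_obs();im=ctrl.get_image('wrist');cv2.imwrite('pics/w1.png',cv2.resize(im[:,:,::-1],(768,576),interpolation=cv2.INTER_CUBIC));cv2.imwrite('pics/w1raw.png',im[:,:,::-1])
import pickle;pickle.dump(o,open('o1.pkl','wb'))
D,g=deck(0.01,(626.7,102.2,33))
R=Ro.from_rotvec(o['orientation']).as_matrix()
print(o['t'],o['ee_pos'],o['width'],o['qpos'].round(3),o['ft_force'],(R.T@toolR(D)).round(4))
for n,q in dict(BL=(-28,69,10),BR=(-28,-69,10),O=(0,0,0),lipL=(-60,84,0),lipR=(-60,-84,0)).items(): print(n,proj('wrist',g+D@q,o)*1.5)
```

```text
1.65 [551.04356315 101.63299314 142.6316138 ] 51.526281786667504 [ 0.197  0.338  2.06  -0.165  0.411 -1.241] [-0.7168838   0.15198485  0.53593824] [[ 1.      0.0029 -0.0023]
 [-0.0029  1.      0.0057]
 [ 0.0023 -0.0057  1.    ]]
BL [498.97576368 302.64305118]
BR [279.71147985 303.09597952]
O [389.40902948 339.39271468]
lipL [521.78995192 249.67174545]
lipR [256.73961298 250.29219133]
```

View pics/w1.png

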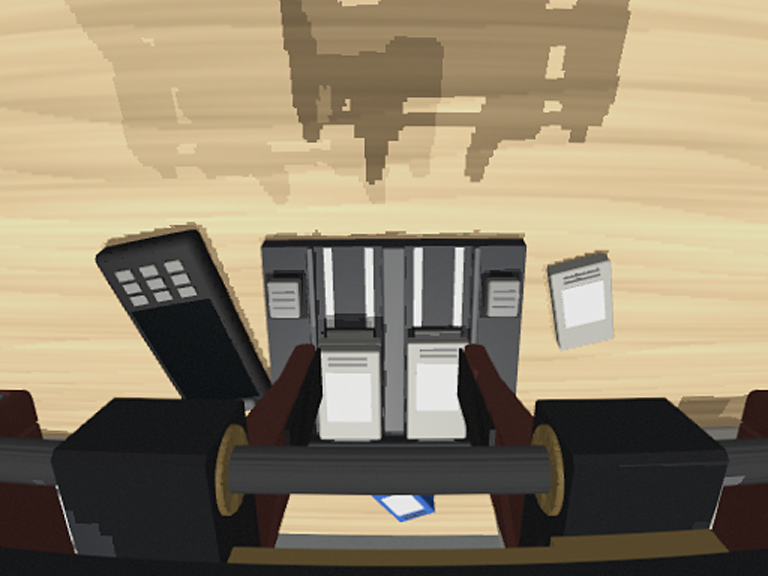

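Run:
```python
import cv2
a=cv2.imread("pics/w1raw.png")[150:300,165:360]
cv2.imwrite("pics/w1c.png",cv2.resize(a,None,fx=4,fy=4,interpolation=cv2.INTER_CUBIC))
```

```text
(no output)
```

View pics/w1c.png

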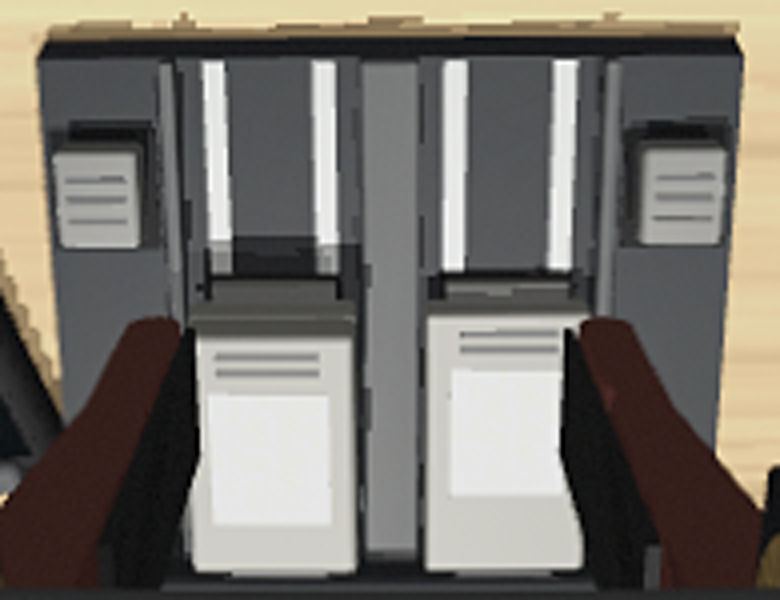

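The enlarged crop gives these candidates:
- **Right-bay pack**, crop (275,440): tall front face, long shadow on the ramp, and a step at the head in the top and scene views.
- **Left-bay pack**, crop (505,440): low front, so this is the thin one.
- **Spare pack** and **blue look-alike**: both lie off the charger.

The thick pack is therefore the right-bay one, and its button is at crop (99,199). Next I'll compute its position.

Run:
```python
from h import *
import pickle;o=pickle.load(open('o1.pkl','rb'))
P=lambda x,y:((x+.5)/4-.5+165,(y+.5)/4-.5+150)
R=plane('wrist',P(98,199),32.8,o);L=plane('wrist',P(682,197),32.8,o);print(R,L,np.linalg.norm(R-L))
a=plane('wrist',P(40,58),12.5,o);b=plane('wrist',P(742,54),12.5,o);print(a,b,np.linalg.norm(a-b))
d=L-R;yaw=np.arctan2(-d[0],d[1]);d=b-a;print(yaw,np.arctan2(-d[0],d[1]))
D,_=deck(yaw,(0,0,0));g=(L+R)/2-D@[-28,0,10];print('deck org',g)
o=ctrl.get_obs();print(o['t'],o['ee_pos'],o['width'])
```

```text
[594.53885741  35.81300778  32.8       ] [592.94463582 172.76828122  32.8       ] 136.96455185975327
[568.18245726  21.41896321  12.5       ] [565.86311241 187.18992087  12.5       ] 165.78718215059374
0.011639928496674258 0.01399034886415733
deck org [623.47132732 104.63671032  32.97963781]
1.7 [550.69580564 102.65612998 143.1607635 ] 47.41340569623161
```

Run:
```python
from h import *
o=ctrl.get_obs();D,g=deck(0.012,(624,104.2,33))
print(delta(o['ee_pos'],Ro.from_rotvec(o['orientation']).as_matrix(),g+D@[-26,-48.75,45],toolR(D)))
```

```text
(array([-4.783,  8.37 , -0.576]), array([-0.005 , -0.0025, -0.0029]))
```

>>> carry_out:
  delta_pos:
    - [-2, 3, -0.3]
    - [-4.8, 6, -0.6]
    - [-4.8, 8, -0.6]
    - [-4.8, 8.4, -0.6]
    - [-4.8, 8.4, -0.6]
    - [-4.8, 8.4, -0.6]
    - [-4.8, 8.4, -0.6]
    - [-4.8, 8.4, -0.6]
  rotation:
    - [-0.005, -0.003, -0.003]
    - [-0.005, -0.003, -0.003]
    - [-0.005, -0.003, -0.003]
    - [-0.005, -0.003, -0.003]
    - [-0.005, -0.003, -0.003]
    - [-0.005, -0.003, -0.003]
    - [-0.005, -0.003, -0.003]
    - [-0.005, -0.003, -0.003]

```text
t: 2.37
ee_pos: [586.0, 56.3, 68.2]
orientation: [-1.454, -1.477, 1.031]
ft_force: [0.2, -0.4, -0.2]
width: 30.0
```

Run:
```python
from h import *
o=ctrl.get_obs();im=ctrl.get_image('wrist');im=im[:,:,::-1];cv2.imwrite('pics/w2raw.png',im);cv2.imwrite('pics/w2.png',cv2.resize(im,(768,576),interpolation=cv2.INTER_CUBIC))
import pickle;pickle.dump(o,open('o2.pkl','wb'))
D,g=deck(0.012,(624,104.2,33))
R=Ro.from_rotvec(o['orientation']).as_matrix()
print(o['t'],o['width'],o['qvel'].round(3),o['ft_force'],(R.T@toolR(D)).round(4),'deck',D.T@(o['ee_pos']-g))
```

```text
2.3667 30.04243268138567 [-0.006  0.003 -0.002  0.001 -0.002 -0.001] [ 0.15069568 -0.38483078 -0.1778988 ] [[ 1.     -0.0014  0.0032]
 [ 0.0014  1.     -0.0033]
 [-0.0032  0.0033  1.    ]] deck [-24.23351931 -47.42491353  46.2621808 ]
```

View pics/w2.png

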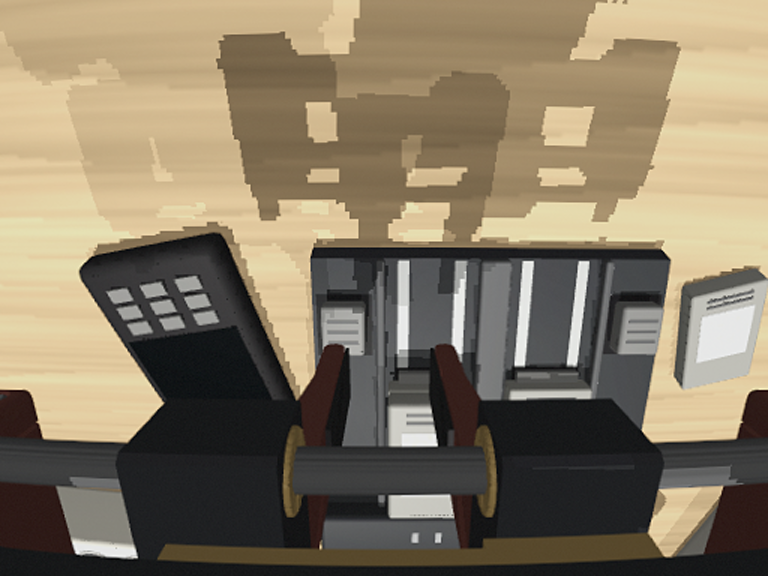

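Run:
```python
import cv2
a=cv2.imread("pics/w2raw.png")[155:275,200:330]
cv2.imwrite("pics/w2c.png",cv2.resize(a,None,fx=5,fy=5,interpolation=cv2.INTER_CUBIC))
a=cv2.imread("pics/w2raw.png")[155:275,330:460]
cv2.imwrite("pics/w2d.png",cv2.resize(a,None,fx=5,fy=5,interpolation=cv2.INTER_CUBIC))
```

```text
(no output)
```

View pics/w2c.png

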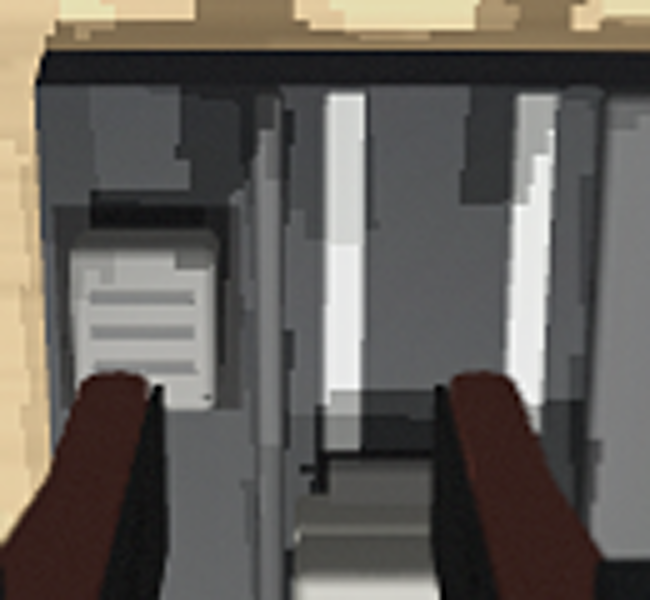

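View pics/w2d.png

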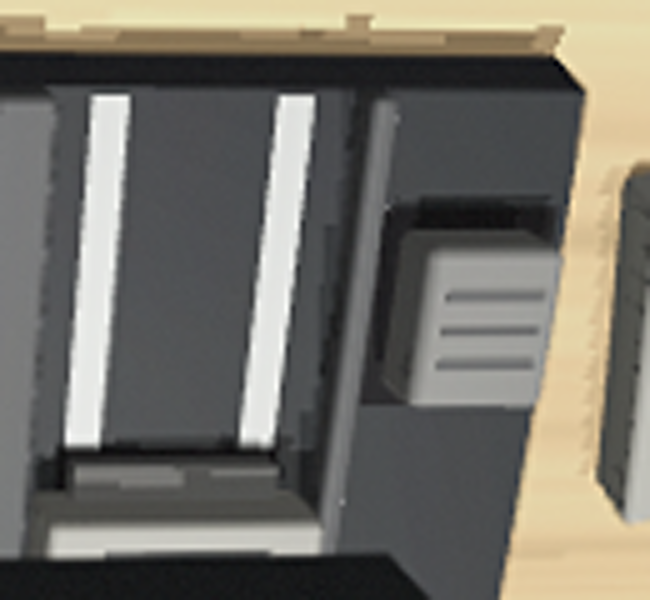

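Run:
```python
from h import *
import pickle;o=pickle.load(open('o2.pkl','rb'))
P=lambda x,y,u0:((x+.5)/5-.5+u0,(y+.5)/5-.5+155)
R=plane('wrist',P(144,330,200),32.8,o);L=plane('wrist',P(485,327,330),32.8,o);print(R,L,np.linalg.norm(R-L))
a=plane('wrist',P(38,85,200),12.5,o);b=plane('wrist',P(583,92,330),12.5,o);print(a,b,np.linalg.norm(a-b))
d=L-R;yaw=np.arctan2(-d[0],d[1]);d=b-a;print(yaw,np.arctan2(-d[0],d[1]))
D,_=deck(yaw,(0,0,0));g=R-D@[-28,-69,10];print('deck org',g)
D,g=deck(0.014,g);print('deck',D.T@(o['ee_pos']-g))
T=ctrl.camera_info('wrist')['T_tool_cam']
RR=Ro.from_rotvec(o['orientation']).as_matrix()
# fingertip points: intersect with tool y=0 plane
for q in [(80,374),(150,374),(163,385),(435,385),(452,374),(515,374)]:
    oo,dd=ray('wrist',P(*q,200),o);a=RR.T@(oo-o['ee_pos']);v=RR.T@dd;print((a-v*a[1]/v[1]).round(1))
print(delta(o['ee_pos'],RR,g+D@[-26,-48.75,18],toolR(D)))
```

```text
[594.45357216  35.47932274  32.8       ] [592.40890265 172.23985279  32.8       ] 136.7758138407155
[568.34541816  20.54805102  12.5       ] [566.37988595 187.20124195  12.5       ] 166.66478142197604
0.014949614366348072 0.011793600002900034
deck org [623.1503597  104.91607177  32.97963781]
deck [-23.52670976 -48.07552559  46.02659215]
[-24.5   0.   12.1]
[-16.7   0.   12.2]
[-15.3   0.   10.8]
[15.1  0.  10.8]
[17.   0.  12.1]
[24.1  0.  12.1]
(array([-0.069,  2.802,  0.257]), array([0.0033, 0.0013, 0.0007]))
```

>>> carry_out:
  delta_pos:
    - [-0.05, 1.4, 0.25]
    - [-0.07, 2.8, 0.25]
    - [-0.07, 2.8, 0.25]
    - [-0.07, 2.8, 0.25]
    - [-0.07, 2.8, 0.25]
    - [-0.07, 2.8, 0.25]
  rotation:
    - [0.003, 0.001, 0.001]
    - [0.003, 0.001, 0.001]
    - [0.003, 0.001, 0.001]
    - [0.003, 0.001, 0.001]
    - [0.003, 0.001, 0.001]
    - [0.003, 0.001, 0.001]

```text
t: 2.92
ee_pos: [593.1, 54.8, 40.4]
orientation: [-1.454, -1.472, 1.032]
ft_force: [-0.2, -0.5, -1.0]
width: 29.9
```

```bash
cat > st.py <<'E'
from h import *
import sys
o=ctrl.get_obs();D,g=deck(0.014,(623.15,104.9,33))
R=Ro.from_rotvec(o['orientation']).as_matrix()
print(o['t'],o['width'],'deck',(D.T@(o['ee_pos']-g)).round(2),'F deck',(D.T@o['ft_force']).round(2),'M',(D.T@o['moment']).round(3))
if len(sys.argv)>1:
    im=ctrl.get_image('wrist')[:,:,::-1];cv2.imwrite('pics/%s.png'%sys.argv[1],cv2.resize(im[120:320,150:406],None,fx=3,fy=3,interpolation=cv2.INTER_CUBIC))
E
python3 st.py w3
```

```text
2.9167 29.948104390276292 deck [-26.34 -49.69  17.42] F deck [-0.59 -0.5  -0.88] M [0.076 0.132 0.026]
```

View pics/w3.png

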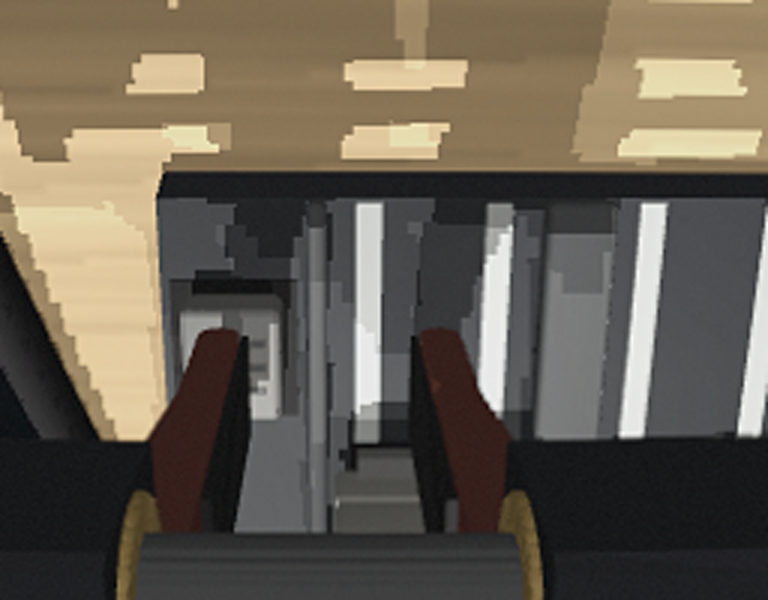

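The left finger's tip, at about (220,335), is over the button. The right finger, at (440,335), stands in the right bay's ramp clear of both ribs. I'll go down in small steps now.

>>> carry_out:
  delta_pos:
    - [0, 0.3, 0]
    - [0, 0.6, 0]
    - [0, 0.6, 0]
    - [0, 0.6, 0]
  rotation:
    - [0, 0, 0]
    - [0, 0, 0]
    - [0, 0, 0]
    - [0, 0, 0]

```text
t: 3.3
ee_pos: [594.9, 54.7, 33.6]
orientation: [-1.453, -1.471, 1.033]
ft_force: [-0.1, 0.1, -0.3]
width: 30.3
```

```bash
python3 st.py
```

```text
3.3 30.258515218431604 deck [-27.01 -49.84  10.49] F deck [-0.19  0.13 -0.2 ] M [-0.013  0.16   0.008]
```

>>> carry_out:
  delta_pos:
    - [0.1, 0.2, -0.1]
    - [0.1, 0.2, -0.1]
    - [0.1, 0.2, -0.1]
  rotation:
    - [0, 0, 0]
    - [0, 0, 0]
    - [0, 0, 0]

```text
t: 3.55
ee_pos: [596.7, 55.8, 32.2]
orientation: [-1.453, -1.471, 1.033]
ft_force: [-0.1, 0.0, 1.6]
width: 30.1
```

```bash
python3 st.py
```

```text
3.55 30.118352902513063 deck [-25.8  -48.72   8.59] F deck [0.46 0.01 1.49] M [ 0.063  0.14  -0.04 ]
```

>>> carry_out:
  delta_pos:
    - [0, 0.2, 0]
    - [0, 0.2, 0]
    - [0, 0.2, 0]
  rotation:
    - [0, 0, 0]
    - [0, 0, 0]
    - [0, 0, 0]

```text
t: 3.8
ee_pos: [597.4, 55.8, 30.4]
orientation: [-1.453, -1.471, 1.033]
ft_force: [-0.7, -0.4, 1.5]
width: 30.2
```

```bash
python3 st.py
```

```text
3.8 30.15738671102497 deck [-25.75 -48.73   6.63] F deck [-0.18 -0.38  1.71] M [ 0.026  0.161 -0.036]
```

>>> carry_out:
  delta_pos:
    - [0, 0.2, 0]
    - [0, 0.3, 0]
    - [0, 0.3, 0]
    - [0, 0.3, 0]
    - [0, 0.3, 0]
  rotation:
    - [0, 0, 0]
    - [0, 0, 0]
    - [0, 0, 0]
    - [0, 0, 0]
    - [0, 0, 0]

```text
t: 4.22
ee_pos: [598.2, 55.7, 27.6]
orientation: [-1.453, -1.471, 1.033]
ft_force: [-0.8, 0.7, 3.7]
width: 30.0
```

```bash
python3 st.py w4
```

```text
4.2167 30.018865718440885 deck [-25.91 -48.83   3.66] F deck [0.56 0.72 3.74] M [0.059 0.192 0.006]
```

View pics/w4.png

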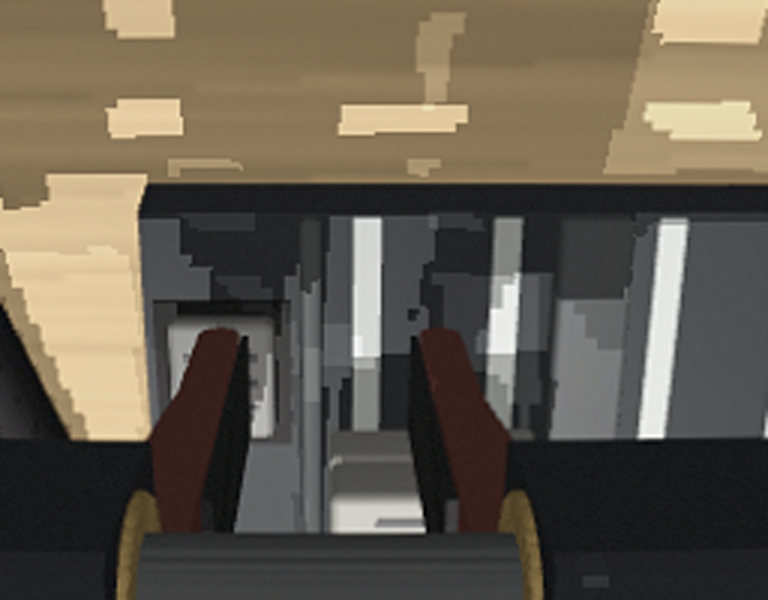

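```bash
cat > tp.py <<'E'
from h import *
import sys
im=ctrl.get_image('top')[:,:,::-1];cv2.imwrite('pics/%s.png'%sys.argv[1],cv2.resize(im[140:212,180:305],None,fx=6,fy=6,interpolation=cv2.INTER_CUBIC))
im=ctrl.get_image('scene')[:,:,::-1];cv2.imwrite('pics/%s.png'%sys.argv[2],cv2.resize(im[160:260,195:305],None,fx=5,fy=5,interpolation=cv2.INTER_CUBIC))
E
python3 tp.py t5 s5
python3 - <<'E'
from h import *
o=ctrl.get_obs();D,g=deck(0.014,(623.15,104.9,33))
for x in (0,-5,-10,-15): print(x,[((proj('wrist',g+D@[x,-20-8.5,z],o)-[150,120]+.5)*3-.5).round() for z in (4,12,26)])
E
```

```text
0 [array([432., 509.]), array([437., 532.]), array([445., 577.])]
-5 [array([433., 487.]), array([438., 509.]), array([447., 552.])]
-10 [array([434., 464.]), array([439., 486.]), array([448., 528.])]
-15 [array([435., 441.]), array([440., 462.]), array([449., 502.])]
```

View pics/t5.png

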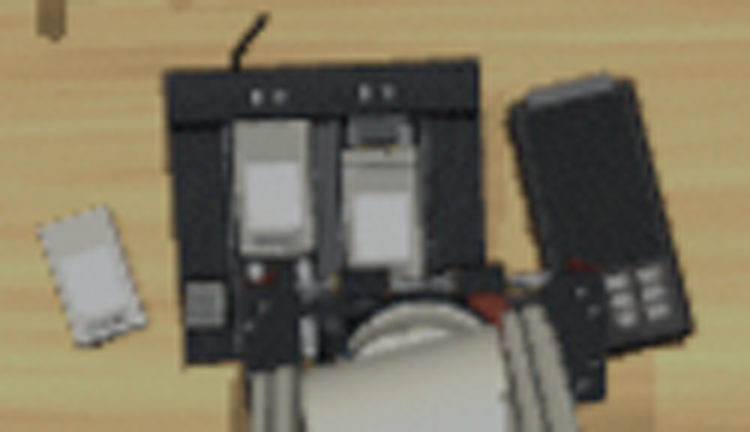

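View pics/s5.png

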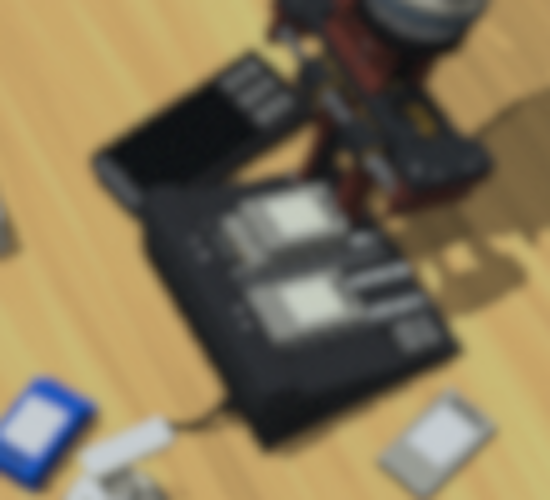

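The pack has popped. The top view shows its back edge at about (380,150) clear of the head, and the thin pack is unmoved. I'll press slightly deeper and nudge upslope so the contact is firm.

>>> carry_out:
  delta_pos:
    - [0, 0.04, -0.03]
    - [0, 0.07, -0.07]
    - [0, 0.07, -0.1]
    - [0, 0.07, -0.15]
    - [0, 0.07, -0.15]
    - [0, 0.07, -0.15]
    - [0, 0.07, -0.15]
    - [0, 0.07, -0.15]
    - [0, 0.07, -0.15]
  rotation:
    - [0, 0, 0]
    - [0, 0, 0]
    - [0, 0, 0]
    - [0, 0, 0]
    - [0, 0, 0]
    - [0, 0, 0]
    - [0, 0, 0]
    - [0, 0, 0]
    - [0, 0, 0]

```text
t: 5.12
ee_pos: [599.9, 55.7, 27.4]
orientation: [-1.453, -1.471, 1.033]
ft_force: [-3.0, -0.4, 2.6]
width: 29.7
```

```bash
python3 st.py w6; python3 st.py;python3 tp.py t6 s6; python3 st.py
```

```text
5.1167 29.66794245208625 deck [-24.4  -48.84   2.96] F deck [-1.92 -0.36  3.45] M [-0.149  0.473 -0.044]
5.1667 29.98762967291758 deck [-24.41 -48.85   2.95] F deck [-2.72  0.06  3.79] M [-0.123  0.507 -0.02 ]
5.2667 29.882454584414155 deck [-24.37 -48.82   2.96] F deck [-1.44 -0.42  3.74] M [-0.104  0.532  0.011]
```

View pics/w6.png

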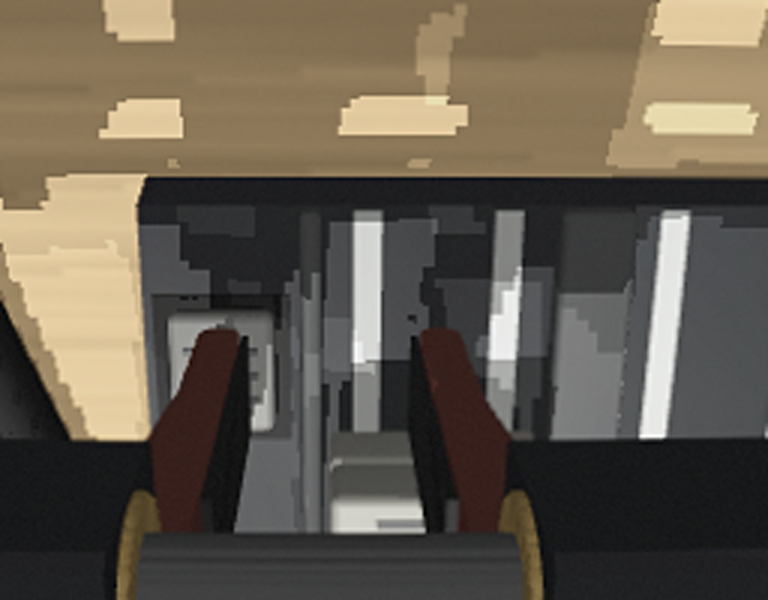

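View pics/t6.png

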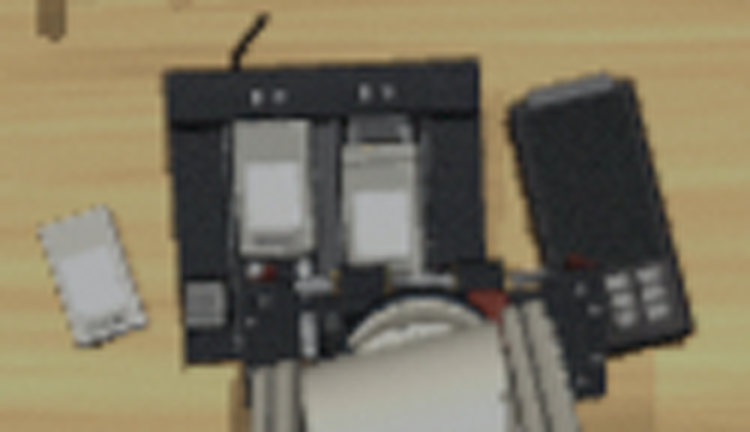

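The wrist and top views show the button down at (220,370). The pack's front is against the right finger, and it is about 13 mm out and flat between its ribs. The left pack and bystanders are unmoved, so I'm handing in.

```bash
python3 st.py; python3 -c "
from workcell import ctrl
print(ctrl.close_job())"
```

```text
5.2667 29.882454584414155 deck [-24.37 -48.82   2.96] F deck [-1.44 -0.42  3.74] M [-0.104  0.532  0.011]
the job is handed in; nothing more can be done
None
```

I released the thicker pack and handed the job in at 5.3 s with it still held. It was in the right bay, to the charger's right (y < 0). One finger pressed the right latch button down while the other stood in that bay's ramp and caught the pack as it popped. I then pressed about 0.7 mm deeper and nudged about 1.5 mm upslope to firm the contact.

My last checks, none of which failed (the hand-in itself reports no verdict):
- **Latch:** the fingertips are 3.0 mm above the deck with about 3.7 N of push. The force puts the latch about 5.4 mm down and the tip height about 6–7 mm; both are above the 4 mm required.
- **Pack:** it pushes on the stopping finger with about 1.4–2.7 N, though some of that may be friction at the button. It is about 12–15 mm out of its place and looks flat between its ribs.
- **Everything else:** the thin pack, the spare pack and the terminal look unmoved in the top view. The arm kept well clear of the other bystanders, but the last pictures I viewed did not cover them.

The overhead and wrist cameras disagreed by about 3 mm on where the charger is. I used the wrist camera, and the fingers landed as intended.

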